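Pack the sample jars, fold the carton shut and weight it

ROBOT

A 7-joint arm with a two-finger parallel gripper is mounted at the origin on the work surface. World frame = base frame: x ahead of the robot, y to its left, z up, the work surface at z = 0. Lengths are in m, angles in rad, forces in N, time in s.
With the tool pointing down it reaches from about 0.4 to 0.85 m from the base axis. Payload 4.5 kg.
Tool frame: the origin (TCP) lies on the centre line of the jaws, within the pads' length; the fingertips stand 22 mm ahead of it and the grasp point (between the pads) lies 3 mm ahead of it; z points along the fingers, y is the line along which they close (so a half turn about z gives the same grasp; the last joint's range is limited). The gripper opens to 85 mm and grips with 20 to 120 N. Pads are 22 mm wide; open, the fingers measure 114 mm over their backs; the gripper's body (76 mm by 85 mm) begins 54 mm behind the grasp point. The pads swing forward as they close: fully open they stand 13 mm farther back than shut.
Start: joints at [1.175, 0.689, -0.195, 1.565, 0.157, 0.902, -0.215], TCP at [0.26, -0.568, 0.253] pointing down, gripper open.
Joint ranges: [-3.01, 3.01], [-0.46, 2.08], [-1.47, 1.51], [0.13, 2.56], [-1, 4.14], [0.04, 2.09], [-2.66, 2.66]. Speed limits (rad/s): [2.57, 2.57, 3.14, 3.14, 3.14, 3.14, 3.14].

INTERFACE

Orientations are given as a unit quaternion [w, x, y, z].
In Python, from station import bot gives the robot as it stands. Calls block until the motion is done:
- bot.move_ptp(position, orientation): joint-space move of the TCP to a pose.
- bot.move_l(position, frame=None, vel=0.15, contact_N=None): straight line of the TCP; frame=None keeps the orientation; vel is the mean speed in m/s. With contact_N (N) it stops when the force on the tool has changed by that much, and returns True; else False.
- bot.move_joints(angles): joint-space move.
- bot.set_gripper(opening, newtons=None): finger opening in m; newtons is the grip in N (None keeps the last); returns when the fingers have stopped.
- bot.pause(seconds).
- bot.solve_ik(position, orientation): joint angles nearest the present ones, or None.
- bot.observe(): the state.
- bot.camera(name): name is "side" or "top"; returns a dict with "frame" (384x512x3 uint8, red, green, blue), "z_map" (384x512 float32, m along the optical axis (not along the pixel's ray), 0 where there is no reading), "fx", "fy", "cx", "cy" (pixels), "k1" (the pictures are not rectified: a ray, as slopes to the right and down, at radius r is drawn at 1 + k1 r^2 times it, then the intrinsics apply), "R" (3x3) and "t" (3): a world point X has camera coordinates R X + t. Camera axes: x right, y down, z forward; pixel columns grow to the right and rows downward; lengths in m; the calibration is good to about 2 mm. A picture is of the moment at which its call begins.
A pose or a line that the arm cannot do raises bot.Unreachable and nothing moves.
- bot.sign_off(): hands the job in; it is judged then, once.
The state is a dict: "clock": time; "joint_pos": joint angles; "qd": joint speeds; "tau": joint torques, N m; "ee_pos": TCP position; "orientation": TCP orientation; "wrist_force": force on the tool from outside, world axes, zero at the start; "torque": the same for the moment, N m; "width": finger opening in m; "gripper_force": force on a finger pad.
Only numpy, scipy, OpenCV 4.12 (cv2) and the standard library are available. Lean on these libraries where they do the work, as an engineer would, in place of code of your own. Each camera call takes 0.05 s, during which the arm holds its last target. There are 200 camera calls.

TASK

Pack the lab's sample jars for dispatch: take the empty uncapped cup out of the cardboard carton and put it in the tray, and stand every squat, screw-capped jar from the tray upright in the carton, leaving the slim vials in the tray. When that is done, close the carton by folding both short end flaps down flat first, and only then both long flaps down flat over them, and last stand the steel weight in the middle of the closed top to hold it shut. Leave the mouse, the tube rack and the tape dispenser where they are.

Things in the scene. Friction and masses are not known exactly. Their poses are not given: they have to be found in the camera images.
- carton: Open cardboard shipping carton, fixed, 130 mm along its x, 230 mm along its y, 70 mm high; walls and floor 5 mm thick (inside 120 x 220 mm). Origin at the centre of its underside, z up. Four hinged flaps stand open around the rim. It may be left or right of the tray.
- tray: Low grey plastic tray, fixed to the bench, 165 mm along its x, 262 mm along its y, rim 22 mm high, walls and floor 5 mm thick. Origin at the centre of its underside, z up. Jars and vials stand in it, with free places between them.
- end_flap_right (a joint): Crease of the short end flap on the carton's -y side: 0 rad = folded in flat (its stop), 1.57 = upright, up to 2.1 = leaning outwards. Starts open; stiff, stays where left. Cardboard panel 4 mm thick, 65 mm from crease to free edge, 126 mm wide along the carton's x; crease along that outer edge of the carton, 70 mm above its underside.
- end_flap_right_edge (a point): Middle of the free edge of the short end flap on the carton's -y side (moves with the flap); its x axis points from the crease to the free edge.
- end_flap_left (a joint): Crease of the short end flap on the carton's +y side: 0 rad = folded in flat (its stop), 1.57 = upright, up to 2.1 = leaning outwards. Starts open; stiff, stays where left. Cardboard panel 4 mm thick, 65 mm from crease to free edge, 126 mm wide along the carton's x; crease along that outer edge of the carton, 70 mm above its underside.
- end_flap_left_edge (a point): Middle of the free edge of the short end flap on the carton's +y side (moves with the flap); its x axis points from the crease to the free edge.
- long_flap_near (a joint): Crease of the long flap on the carton's -x side (the robot's side): 0 rad = folded in flat (its stop), 1.57 = upright, up to 2.1 = leaning outwards. Starts open; stiff, stays where left. Cardboard panel 4 mm thick, 65 mm from crease to free edge, 228 mm wide along the carton's y; crease along that outer edge of the carton, 75 mm above its underside.
- long_flap_near_edge (a point): Middle of the free edge of the long flap on the carton's -x side (the robot's side) (moves with the flap); its x axis points from the crease to the free edge.
- long_flap_far (a joint): Crease of the long flap on the carton's +x side (away from the robot): 0 rad = folded in flat (its stop), 1.57 = upright, up to 2.1 = leaning outwards. Starts open; stiff, stays where left. Cardboard panel 4 mm thick, 65 mm from crease to free edge, 228 mm wide along the carton's y; crease along that outer edge of the carton, 75 mm above its underside.
- long_flap_far_edge (a point): Middle of the free edge of the long flap on the carton's +x side (away from the robot) (moves with the flap); its x axis points from the crease to the free edge.
- jar1: Squat screw-capped sample jar, off-white plastic, 38 mm diameter, 48 mm high including its full-width flat cap (top 14 mm). Origin at the centre of its underside, z up along its axis. May be absent (None from the start).
- jar2: Squat screw-capped sample jar, off-white plastic, 38 mm diameter, 48 mm high including its full-width flat cap (top 14 mm). Origin at the centre of its underside, z up along its axis. May be absent (None from the start).
- jar3: Squat screw-capped sample jar, off-white plastic, 38 mm diameter, 48 mm high including its full-width flat cap (top 14 mm). Origin at the centre of its underside, z up along its axis. May be absent (None from the start).
- jar4: Squat screw-capped sample jar, off-white plastic, 38 mm diameter, 48 mm high including its full-width flat cap (top 14 mm). Origin at the centre of its underside, z up along its axis. May be absent (None from the start).
- vial1: Slim capped vial, off-white plastic, 26 mm diameter, 64 mm high. Origin at the centre of its underside. Not to be packed: stays in the tray.
- vial2: Slim capped vial, off-white plastic, 26 mm diameter, 64 mm high. Origin at the centre of its underside. Not to be packed: stays in the tray.
- open_cup: Empty open cup without a cap, off-white plastic, 38 mm diameter, 45 mm high, wall 3 mm, standing in the carton at the start. Origin at the centre of its underside. Belongs in the tray.
- weight: Steel laboratory weight standing on the bench between tray and carton: cylinder of 38 mm diameter, 38 mm high, with a knob of 24 mm diameter on top, 62 mm high in all, 0.4 kg. Origin at the centre of its underside, z up.
- mouse: Black computer mouse, 100 x 58 x 30 mm, beyond the work; a bystander. Origin at the centre of its underside.
- tube_rack: White rack of sample tubes, 60 x 160 x 75 mm, beyond the work; a bystander. Origin at the centre of its underside.
- tape_dispenser: Black desk tape dispenser with a roll, 130 x 50 x 80 mm, beyond the work; a bystander. Origin at the centre of its underside.
Things that resemble listed ones, but are neither listed nor needed, are in the scene too. What is shaped like the jar3 but purple is not meant. What is shaped like the jar2 but blue is not meant.

How it is judged:
By the outcome, as a careful person would: the job done as asked, in the order asked, and still so for the second after the job is handed in, with the robot touching nothing.
Of jar1, jar2, jar3, jar4 only 2 to 4 are there at a start; the rules pass over those that are not, and their reading is None.
At some moment in a run one of jar1, jar2, jar3, jar4 may be knocked a few centimetres aside while the robot is not near it.
It also fails if it takes over 210 s, if anything falls off the work surface, if the arm or the gripper's body presses on something with over 40 N, if the wrist force passes 120 N, or if a joint passes its speed limit or range.

## Working session

There is one attempt and no reset: what is moved stays moved. The work goes in short steps, each a Python script; the robot and the scene stay as the last script left them, time stands still between calls to the robot, and variables do not carry over. Pictures are saved under pics/ and viewed, at most 14 in all, crops included, and the job is handed in when it is done.

```bash
ls; mkdir -p pics; cat > h.py <<'E'
import numpy as np, cv2
from station import bot
def cloud(c):
    z=c["z_map"]; h,w=z.shape
    u,v=np.meshgrid(np.arange(w),np.arange(h))
    K=np.array([[c["fx"],0,c["cx"]],[0,c["fy"],c["cy"]],[0,0,1.]])
    # invert radial
    xd=(u-c["cx"])/c["fx"]; yd=(v-c["cy"])/c["fy"]; x,y=xd.copy(),yd.copy()
    for _ in range(8):
        s=1+c["k1"]*(x*x+y*y); x,y=xd/s,yd/s
    P=np.stack([x*z,y*z,z],-1)
    R=np.array(c["R"]);t=np.array(c["t"])
    X=(P-t)@R
    X[z==0]=np.nan
    return X
def save(c,name,box=None,scale=1.5):
    im=c["frame"][:,:,::-1]
    if box: im=im[box[1]:box[3],box[0]:box[2]]
    cv2.imwrite("pics/"+name,cv2.resize(im,None,fx=scale,fy=scale,interpolation=cv2.INTER_CUBIC))
E
python3 - <<'E'
from h import *
for n in("top","side"):
    c=bot.camera(n); save(c,n+"0.png"); np.save(n+"0.npy",cloud(c)); cv2.imwrite(n+"0raw.png",c["frame"][:,:,::-1])
    print(n,{k:np.round(c[k],3).tolist() for k in("fx","fy","cx","cy","k1","R","t")})
s=bot.observe(); print(s)
E
```

```text
pics
top {'fx': 417.938, 'fy': 417.938, 'cx': 253.648, 'cy': 188.305, 'k1': -0.125, 'R': [[0.018, -1.0, 0.001], [-0.999, -0.018, -0.05], [0.05, 0.0, -0.999]], 't': [0.01, 0.563, 0.944]}
side {'fx': 460.442, 'fy': 460.442, 'cx': 262.974, 'cy': 194.266, 'k1': -0.012, 'R': [[-0.99, -0.142, 0.007], [-0.103, 0.677, -0.729], [0.099, -0.722, -0.685]], 't': [0.573, 0.108, 0.993]}
{'clock': 0.1, 'joint_pos': array([ 1.17478008,  0.68993263, -0.19452763,  1.56625035,  0.15730755,
        0.90249154, -0.21508809]), 'qd': array([-1.37418476e-03, -2.16084608e-03, -3.68956955e-06, -2.56706669e-03,
        3.04180688e-04,  6.28492268e-04, -1.12576495e-03]), 'tau': array([-3.15020363e-03, -5.40597725e+01, -1.27171732e+00, -1.58983362e+01,
        9.29221977e-03,  4.42160628e-03,  2.74959268e-05]), 'ee_pos': array([ 0.26017417, -0.56766663,  0.25254136]), 'orientation': array([-8.10384221e-04,  9.76984980e-01,  2.13306437e-01, -2.38506288e-04]), 'wrist_force': array([0.38995903, 0.55437149, 0.47892679]), 'torque': array([-0.00593846, -0.05759597, -0.0232598 ]), 'gripper_force': 0.0, 'width': 0.08571025581835251}
```

View pics/top0.png

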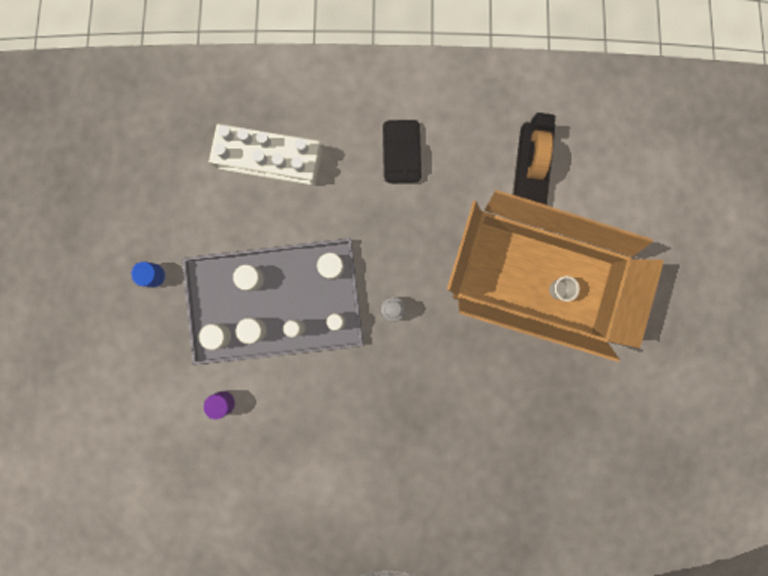

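View pics/side0.png

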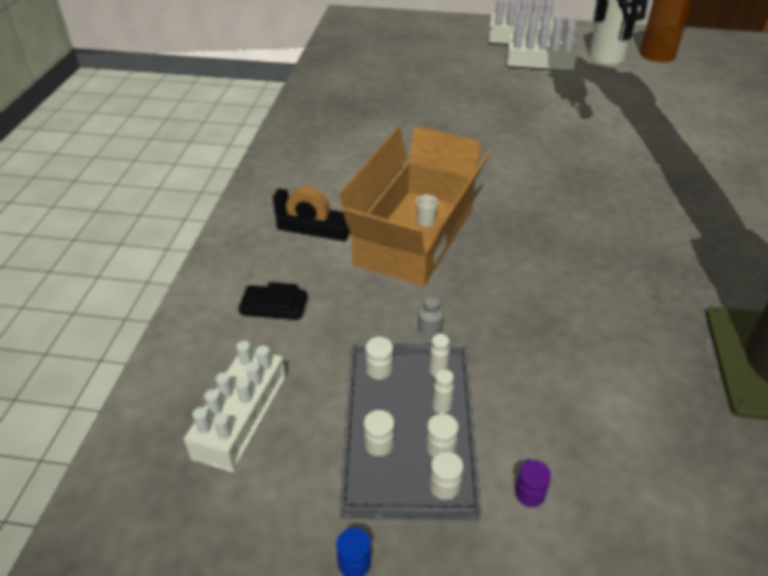

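The pictures show the tray on the left with four jars (top view, 1.5x px: 245,277; 330,265; 211,337; 248,331) and two vials (291,328; 335,322). The weight is at (393,309). The carton is on the right with the cup at (567,289), and all its flaps are open.

```bash
cat >> h.py <<'E'
def white_objs(c,X,zplane=None):
    im=cv2.cvtColor(c["frame"],cv2.COLOR_RGB2HSV) if isinstance(c,dict) else cv2.cvtColor(c,cv2.COLOR_RGB2HSV)
    zz=np.nan_to_num(X[...,2],nan=-1)
    m=((im[...,1]<60)&(im[...,2]>150)&(zz>0.035)&(zz<0.12)&(X[...,0]<0.72)).astype(np.uint8)
    n,l,s,ce=cv2.connectedComponentsWithStats(m)
    out=[]
    for i in range(1,n):
        if s[i,4]<25: continue
        p=X[l==i]; zt=np.nanpercentile(p[:,2],80); q=p[np.abs(p[:,2]-zt)<0.006]
        (x,y),r=cv2.minEnclosingCircle(q[:,:2].astype(np.float32))
        out.append((*np.round(np.mean(q,0),4),round(x,4),round(y,4),round(r,4),s[i,4]))
    return out
E
python3 - <<'E'
from h import *
X=np.load("top0.npy");S=np.load("side0.npy")
ft=cv2.imread("top0raw.png")[:,:,::-1];fs=cv2.imread("side0raw.png")[:,:,::-1]
for o in white_objs(ft,X): print("T",[float(a) for a in o])
for o in white_objs(fs,S): print("S",[float(a) for a in o])
P=[]
for f,c in((ft,X),(fs,S)):
    h=cv2.cvtColor(f,cv2.COLOR_RGB2HSV)
    m=(h[...,0]<22)&(h[...,0]>6)&(h[...,1]>90)&(c[...,0]>.35)&(c[...,0]<.8)&(c[...,1]<-.05)&(c[...,1]>-.5)
    P.append(c[m])
    z=c[m][:,2]; print(np.histogram(z,np.arange(-.01,.15,.01)))
    for lo,hi in((.012,.06),(.06,.078)):
        q=c[m][(z>lo)&(z<hi)][:,:2].astype(np.float32); print(lo,len(q),cv2.minAreaRect(q))
    q=c[m][np.abs(z-.005)<.006][:,:2].astype(np.float32); print("floor",cv2.minAreaRect(q))
np.save("brown.npy",np.vstack(P))
q=np.vstack(P);q=q[(q[:,2]>.012)&(q[:,2]<.066)][:,:2].astype(np.float32);print(cv2.minAreaRect(q))
# tray
h=cv2.cvtColor(ft,cv2.COLOR_RGB2HSV)
m=(np.abs(X[...,2]-.022)<.008)&(X[...,1]>0)&(X[...,1]<.42)&(X[...,0]<.68)&(X[...,0]>.38)&(h[...,1]<80)
m=cv2.morphologyEx(m.astype(np.uint8),cv2.MORPH_OPEN,np.ones((2,2)))>0
print("tray",cv2.minAreaRect(X[m][:,:2].astype(np.float32)))
# weight
m=(X[...,2]>.03)&(X[...,0]<.6)&(X[...,0]>.45)&(np.abs(X[...,1]-.01)<.05)
p=X[m]; print("weight",p.mean(0),p.max(0)); t=p[p[:,2]>.055]; print(t.mean(0),len(t),t.min(0),t.max(0))
m=(X[...,2]>.012)&(X[...,0]>.62)&(X[...,1]<-.1)&(X[...,1]>-.3)&(h[...,2]<60);print("tape",X[m].min(0),X[m].max(0))
E
```

```text
T [0.7178, 0.1385, 0.0459, 0.717, 0.1412, 0.0139, 27.0]
T [0.585, 0.0966, 0.0544, 0.5851, 0.097, 0.0187, 226.0]
T [0.5655, 0.2194, 0.0544, 0.5658, 0.2196, 0.0188, 217.0]
T [0.5578, -0.2548, 0.0505, 0.557, -0.2554, 0.0188, 107.0]
T [0.5226, 0.0028, 0.0621, 0.5229, 0.0027, 0.0107, 134.0]
T [0.5022, 0.086, 0.0704, 0.5022, 0.0861, 0.0113, 98.0]
T [0.486, 0.2132, 0.0546, 0.4859, 0.2135, 0.0186, 220.0]
T [0.4913, 0.1483, 0.0703, 0.4912, 0.1487, 0.0115, 96.0]
T [0.4768, 0.2683, 0.0544, 0.4772, 0.2692, 0.0185, 209.0]
S [0.457, -1.058, 0.0467, 0.4519, -1.0709, 0.0528, 121.0]
S [0.3315, -0.9579, 0.1067, 0.3334, -0.9517, 0.0402, 47.0]
S [0.1912, -0.9799, 0.0968, 0.1917, -0.9765, 0.0156, 242.0]
S [0.3941, -0.9278, 0.0475, 0.3868, -0.9465, 0.0631, 208.0]
S [0.5592, -0.2551, 0.0456, 0.561, -0.2562, 0.0207, 96.0]
S [0.5051, 0.088, 0.0665, 0.5057, 0.0869, 0.0122, 180.0]
S [0.5877, 0.0987, 0.051, 0.5884, 0.0975, 0.0199, 255.0]
S [0.4945, 0.1504, 0.0667, 0.4938, 0.15, 0.0123, 196.0]
S [0.568, 0.2224, 0.0513, 0.5686, 0.2219, 0.0193, 326.0]
S [0.4892, 0.216, 0.0511, 0.4886, 0.2148, 0.0189, 328.0]
S [0.4
[... 980 characters left out ...]
.6415674090385437, -0.2375759482383728), (0.24706360697746277, 0.2777450680732727), 73.84281158447266)
floor ((0.6367466449737549, -0.3182740807533264), (0.39553767442703247, 0.3031003773212433), 74.12958526611328)
((0.6503884792327881, -0.2390177994966507), (0.24115614593029022, 0.2883416712284088), 74.77545166015625)
tray ((0.5278623700141907, 0.1845245361328125), (0.16651180386543274, 0.26218780875205994), 7.683671474456787)
weight [0.52230631 0.00197007 0.04848692] [0.5403278  0.01862334 0.06551408]
[0.52249085 0.00159113 0.06192694] 93 [ 0.51123416 -0.00973788  0.05872187] [0.53312971 0.01208735 0.06551408]
tape [ 0.68922758 -0.24436224  0.01268667] [ 0.81672555 -0.18264162  0.07085513]
```

```bash
python3 - <<'E'
from h import *
B=np.load("brown.npy")
c0=np.array([.572,-.237])
best=None
for psi in np.radians([-15.0,-15.5,-16,-16.5,-17]):
    R=np.array([[np.cos(psi),-np.sin(psi)],[np.sin(psi),np.cos(psi)]])
    L=(B[:,:2]-c0)@R; z=B[:,2]
    k=(z>.012)&(z<.066)&(np.abs(L[:,0])<.08)&(np.abs(L[:,1])<.14)
    x=L[k,0];y=L[k,1]
    print(np.degrees(psi),np.percentile(x,[.5,99.5]),np.percentile(y,[.5,99.5]),k.sum())
    for nm,a,lim in(("x",x[np.abs(y)<.1],.085),("y",y[np.abs(x)<.05],.135)):
        h,e=np.histogram(a,np.arange(-lim,lim,.0025)); i=h>25; print(nm,[(round(float(b),4),int(n)) for b,n in zip(e[:-1][i],h[i])])
# flap points
psi=np.radians(-16);R=np.array([[np.cos(psi),-np.sin(psi)],[np.sin(psi),np.cos(psi)]]);L=(B[:,:2]-c0)@R;z=B[:,2]
for nm,k in(("near",(L[:,0]<-.06)&(abs(L[:,1])<.09)),("far",(L[:,0]>.06)&(abs(L[:,1])<.09)&(L[:,0]<.14)),("yneg",(L[:,1]<-.11)&(abs(L[:,0])<.05)),("ypos",(L[:,1]>.11)&(abs(L[:,0])<.05))):
    k&=z>.1; a=L[k,0 if nm in("near","far") else 1]; print(nm,k.sum(),np.polyfit(z[k],a,1),z[k].max(),a.min(),a.max())
E
```

```text
-14.999999999999998 [-0.06748992  0.06235081] [-0.09635392  0.13669048] 2994
x [(-0.0675, 245), (-0.065, 51), (-0.0125, 26), (0.0075, 27), (0.015, 27), (0.0225, 28), (0.0525, 65), (0.055, 340), (0.0575, 325), (0.06, 41)]
y [(-0.095, 284), (-0.0925, 457), (-0.09, 101), (0.13, 155)]
-15.5 [-0.06713941  0.06144732] [-0.09618412  0.13655108] 2994
x [(-0.0675, 282), (-0.065, 26), (-0.0325, 27), (-0.0275, 30), (0.0, 26), (0.0075, 27), (0.01, 26), (0.0225, 27), (0.035, 26), (0.0375, 26), (0.0525, 29), (0.055, 401), (0.0575, 300), (0.06, 43)]
y [(-0.095, 286), (-0.0925, 461), (-0.09, 101), (0.13, 145)]
-16.0 [-0.06703626  0.06097582] [-0.09616201  0.13632088] 2994
x [(-0.0675, 294), (-0.0275, 30), (0.01, 31), (0.0175, 28), (0.045, 26), (0.05, 27), (0.055, 410), (0.0575, 297), (0.06, 52)]
y [(-0.095, 298), (-0.0925, 440), (-0.09, 102), (0.13, 139)]
-16.5 [-0.06785627  0.06107852] [-0.09596282  0.13640951] 2994
x [(-0.0675, 264), (-0.065, 43), (-0.0275, 27), (0.01, 28), (0.0175, 28), (0.025, 28), (0.0525, 31), (0.055, 402), (0.0575, 273), (0.06, 83)]
y [(-0.095, 300), (-0.0925, 424), (-0.09, 107), (0.13, 142)]
-17.0 [-0.06878923  0.06148965] [-0.09590083  0.13667379] 2994
x [(-0.07, 32), (-0.0675, 204), (-0.065, 79), (-0.035, 26), (-0.03, 26), (-0.025, 29), (0.0025, 26), (0.0075, 27), (0.01, 29), (0.0375, 26), (0.04, 26), (0.0525, 106), (0.055, 292), (0.0575, 278), (0.06, 117)]
y [(-0.095, 294), (-0.0925, 421), (-0.09, 109), (0.13, 147)]
near 736 [-0.37399579 -0.03960853] 0.14087469035725048 -0.09430291739533198 -0.07550127967780589
far 1426 [0.25846626 0.0431346 ] 0.14261203869816555 0.06568250877689613 0.08409972531869225
yneg 746 [-0.27210056 -0.08162559] 0.13605358767973205 -0.12257776346378117 -0.11004219925488784
ypos 614 [0.27498174 0.11884474] 0.13626558457833854 0.1413966442487129 0.16150689108009164
```

```bash
cat >> h.py <<'E'
C0=np.array([.5755,-.2196]); PSI=np.radians(-16); TR=np.radians(7.7)
def rot(a): return np.array([[np.cos(a),-np.sin(a)],[np.sin(a),np.cos(a)]])
def cw(x,y): return C0+rot(PSI)@np.array([x,y])
def q(close):  # tool down, jaws closing along world angle `close`
    a=close-np.pi/2
    c=[]
    for k in(a,a+np.pi,a-np.pi):
        if -np.pi<k<=np.pi: c.append(np.array([0,np.cos(k/2),np.sin(k/2),0]))
    return c
def best(pos,close):
    o=[]
    for qq in q(close):
        j=bot.solve_ik(list(pos),qq.tolist())
        if j is not None: o.append((abs(j[6]),qq,j))
    return min(o,key=lambda t:t[0])[1] if o else None
def goto(x,y,z,close): bot.move_ptp([float(x),float(y),float(z)],best((x,y,z),close).tolist())
def line(x,y,z,vel=.15,contact=None): return bot.move_l([float(x),float(y),float(z)],vel=vel,contact_N=contact)
E
python3 - <<'E'
from h import *
for nm,p,cl in(("cup",(*cw(-.0065,-.038),.04),PSI),("cupup",(*cw(-.0065,-.038),.24),PSI),("tray",(.575,.155,.24),TR),("tray2",(.48,.27,.04),TR),("trayF",(.585,.097,.04),TR),
 ("endL",(*cw(0,.17),.12),PSI),("endR",(*cw(0,-.17),.12),PSI),("near",(*cw(-.12,0),.13),PSI+np.pi/2),("far",(*cw(.13,0),.13),PSI+np.pi/2),("far2",(*cw(.13,0),.25),PSI+np.pi/2),("w",(.523,.0023,.03),TR)):
    print(nm,[None if (j:=bot.solve_ik(list(map(float,p)),k.tolist())) is None else np.round(j,2).tolist() for k in q(cl)])
E
```

```text
cup [[0.14, 1.02, 0.39, 1.74, -0.7, 0.52, -2.44], [0.47, 0.98, -0.21, 1.72, 0.39, 0.48, -0.28]]
cupup [[0.05, 0.75, 0.56, 1.64, -0.48, 0.89, -2.62], [0.56, 0.71, -0.38, 1.61, 0.32, 0.89, -0.21]]
tray [[-0.86, 0.92, 1.09, 1.71, -0.91, 1.11, -2.49], [-0.07, 0.7, -0.48, 1.66, 0.4, 0.88, -0.58]]
tray2 [[0.03, 1.29, -1.26, 1.89, 1.39, 1.2, 1.49], [-0.67, 0.94, 0.13, 1.93, -0.37, 0.29, -0.11]]
trayF [[-0.46, 1.01, 0.39, 1.81, -0.77, 0.49, -2.54], [-0.1, 0.96, -0.24, 1.79, 0.48, 0.45, -0.55]]
endL [[-0.34, 0.98, 0.7, 1.7, -0.85, 0.79, -2.65], [0.17, 0.87, -0.28, 1.67, 0.36, 0.66, -0.58]]
endR [[0.33, 0.94, 0.45, 1.6, -0.56, 0.73, -2.38], [0.73, 0.9, -0.33, 1.57, 0.39, 0.73, -0.06]]
near [[0.27, 0.73, 0.04, 2.06, -0.08, 0.35, -1.48], [0.65, 0.79, -0.6, 2.04, 0.84, 0.57, 0.75]]
far [[0.25, 1.0, 0.08, 1.24, -0.09, 0.91, -1.5], [0.59, 1.08, -0.75, 1.22, 0.73, 1.11, 1.09]]
far2 [[0.26, 0.88, 0.08, 1.14, -0.06, 1.13, -1.52], [0.6, 0.97, -0.8, 1.11, 0.66, 1.31, 1.16]]
w [[-0.21, 0.96, 0.2, 2.02, -0.75, 0.24, -2.36], [-0.0, 0.94, -0.15, 2.0, 0.55, 0.24, -0.49]]
```

```bash
python3 - <<'E'
from h import *
x,y=.5585,-.2545
goto(x,y,.26,PSI); bot.set_gripper(.058,25)
line(x,y,.040,.12); bot.set_gripper(.0,25)
print(bot.observe()["width"],bot.observe()["gripper_force"])
line(x,y,.26,.2); print(bot.observe()["width"])
goto(.577,.155,.22,TR); hit=line(.577,.155,.0405,.12,8); s=bot.observe(); print(hit,s["ee_pos"],s["wrist_force"],s["width"])
bot.set_gripper(.058); line(.577,.155,.2,.2)
goto(.45,0.0,.35,TR)
c=bot.camera("top"); X=cloud(c); 
for o in white_objs(c,X): print([float(a) for a in o])
save(c,"top1.png"); print(bot.observe()["clock"])
E
```

```text
0.035403741506871735 24.350178036474972
0.03588790896878113
True [0.57649331 0.15492915 0.04092704] [-0.90741831 -1.31553034  4.64653835] 0.03544149194153834
[0.718, 0.1385, 0.0458, 0.7168, 0.141, 0.0138, 31.0]
[0.585, 0.0964, 0.0545, 0.5848, 0.0967, 0.0186, 232.0]
[0.5759, 0.1556, 0.0504, 0.5755, 0.154, 0.019, 85.0]
[0.5654, 0.2191, 0.0546, 0.5655, 0.2195, 0.0186, 217.0]
[0.5267, 0.0027, 0.0625, 0.5243, 0.0023, 0.0101, 94.0]
[0.5022, 0.086, 0.0706, 0.5022, 0.0861, 0.0112, 102.0]
[0.486, 0.2129, 0.0543, 0.4859, 0.2131, 0.0188, 223.0]
[0.4911, 0.1487, 0.0702, 0.4912, 0.1488, 0.0116, 102.0]
[0.477, 0.2683, 0.0544, 0.4768, 0.269, 0.0186, 211.0]
10.9583
```

View pics/top1.png

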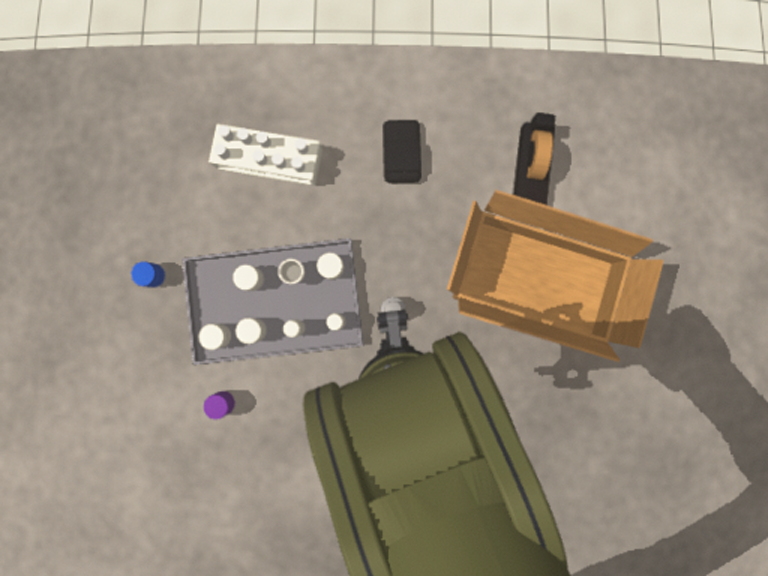

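```bash
cat > pack.py <<'E'
from h import *
import sys
slots=[-.069,-.023,.023,.069]
CUP=np.array([.576,.155])
def look():
    goto(.45,-.02,.33,TR); c=bot.camera("top"); X=cloud(c); o=white_objs(c,X)
    jars=[np.array(a[3:5]) for a in o if a[1]>.02 and abs(a[2]-.0545)<.005 and .016<a[5]<.022 and np.hypot(a[3]-CUP[0],a[4]-CUP[1])>.03 and a[0]<.69]
    inbox=[np.array(a[3:5]) for a in o if a[1]<-.1]
    allp=[np.array(a[3:5]) for a in o if a[1]>-.05]
    return c,jars,inbox,allp
if __name__=="__main__":
    for i in range(int(sys.argv[1]),4):
        c,jars,inbox,allp=look()
        print(i,"jars",np.round(jars,4).tolist(),"box",np.round(inbox,4).tolist())
        if not jars: break
        p=min(jars,key=lambda a:a[1])
        d=sorted(np.hypot(*(a-p)) for a in allp)[1]
        if d<.05 or len(jars)!=4-i: print("check",d); save(c,"chk%d.png"%i); break
        x,y=p+[.0015,.0005]
        goto(x,y,.2,TR); bot.set_gripper(.056,35); line(x,y,.047,.15); bot.set_gripper(0,35)
        w=bot.observe()["width"]; print("w",w)
        if w<.032: bot.set_gripper(.056); line(x,y,.2); print("missed"); break
        line(x,y,.24,.25)
        cx,cy=cw(0,slots[i]); goto(cx,cy,.24,PSI); hit=line(cx,cy,.0475,.15,8)
        s=bot.observe(); print(hit,s["ee_pos"],s["width"],s["clock"])
        if s["ee_pos"][2]>.056: print("high"); break
        bot.set_gripper(.056); line(cx,cy,.24,.25)
    c,jars,inbox,allp=look(); print(np.round(jars,4).tolist(),np.round(inbox,4).tolist()); save(c,"top2.png")
E
python3 pack.py 0
```

```text
0 jars [[0.585, 0.0969], [0.5656, 0.2194], [0.4862, 0.2136], [0.4773, 0.2685]] box []
w 0.03690312504673835
True [ 0.555518   -0.28520733  0.04818058] 0.03705023479138784 17.425
1 jars [[0.5656, 0.2195], [0.4861, 0.2133], [0.477, 0.2689]] box [[0.5537, -0.2856]]
w 0.036996471157652505
True [ 0.56811707 -0.24118733  0.04800333] 0.037433078526460876 26.4583
2 jars [[0.5655, 0.2198], [0.477, 0.2695]] box [[0.5668, -0.2405], [0.5537, -0.2861]]
w 0.03666173990488329
True [ 0.58075291 -0.19702073  0.04820746] 0.03676390473969131 35.325
3 jars [[0.477, 0.2688]] box [[0.5797, -0.1962], [0.5669, -0.2407], [0.5537, -0.2863]]
w 0.037300626921090534
True [ 0.5934325  -0.15295101  0.04809237] 0.03691298739543992 44.225
[] [[0.592, -0.1534], [0.5794, -0.1965], [0.5662, -0.2405], [0.5537, -0.2853]]
```

```bash
cat > fold.py <<'E'
from h import *
def fold(axis,crease,zc,along=0.,r=.05,th0=2.1):
    """axis 'x'/'y' carton axis perpendicular to the crease; crease = signed crease coordinate"""
    s=np.sign(crease); h=.011; t=.004
    close=PSI if axis=='y' else PSI+np.pi/2
    def W(d,z): # d = inward distance from crease of tool centre
        c=crease-s*d
        return (*(cw(along,c) if axis=='y' else cw(c,along)),z+.022)
    def at(th): return W(r*np.cos(th)-t*np.sin(th)-h, zc+r*np.sin(th)+t*np.cos(th))
    bot.set_gripper(0,30)
    p=at(th0); o=W(r*np.cos(th0)-t-h-.012,.2)
    goto(o[0],o[1],.25,close); line(*W(r*np.cos(th0)-t-h-.012,p[2]-.022),.15)
    f0=bot.observe()["wrist_force"]; m=0
    for th in np.linspace(th0,.12,9):
        line(*at(th),.12); m=max(m,np.linalg.norm(bot.observe()["wrist_force"]-f0))
    p=at(0.0); hit=line(p[0],p[1],p[2]-.010,.05,18)
    st=bot.observe(); print("fold",axis,crease,"maxF",round(m,1),hit,"tip z",round(st["ee_pos"][2]-.022,4),"clock",st["clock"])
    line(p[0],p[1],.2,.2)
def heights():
    goto(.40,.10,.33,TR); c=bot.camera("top"); X=cloud(c)
    L=(X[...,:2]-C0)@rot(PSI)
    for nm,x,y in(("endR",0,-.09),("endL",0,.09),("near",-.035,0),("far",.035,0),("mid",0,0)):
        k=(abs(L[...,0]-x)<.012)&(abs(L[...,1]-y)<.015); print(nm,np.round(np.nanpercentile(X[...,2][k],[5,50,95]),4))
    return c
E
python3 - <<'E'
from fold import *
fold('y',-.115,.07)
c=heights(); save(c,"f1.png")
E
```

```text
fold y -0.115 maxF 1.9 True tip z 0.074 clock 51.8167
endR [0.0727 0.0754 0.078 ]
endL [0.0052 0.0517 0.0565]
near [0.0036 0.0064 0.0095]
far [0.0042 0.0065 0.0092]
mid [0.0042 0.01   0.0555]
```

View pics/f1.png

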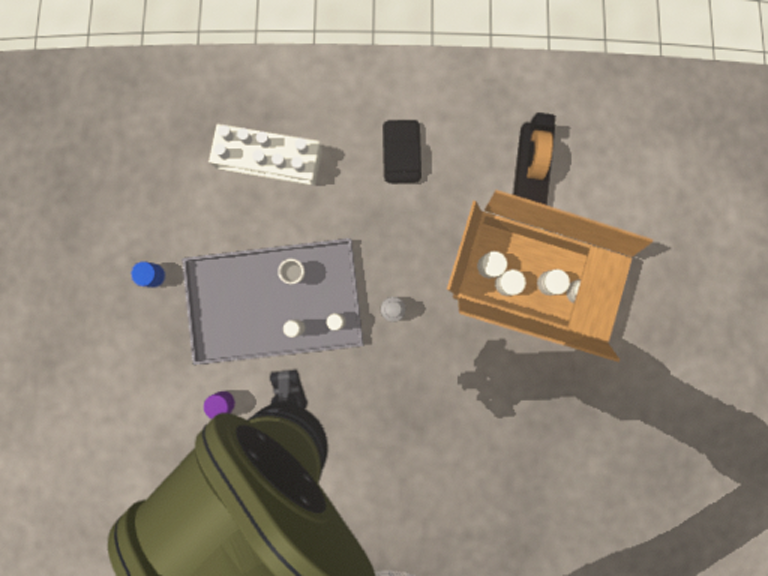

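The -y end flap lies flat at (605,290). One jar in the carton has been nudged to (512,283), next to another at (494,264), and both are still upright. I'll fold the +y flap next.

```bash
python3 - <<'E'
from fold import *
c=bot.camera("top"); X=cloud(c); h=[o for o in white_objs(c,X) if o[1]<-.1]; print([[float(a) for a in o] for o in h])
if len(h)>=3 and all(o[2]<.06 for o in h):
    fold('y',.115,.07)
    c=heights(); save(c,"f2.png")
E
```

```text
[[0.5785, -0.1603, 0.0544, 0.5782, -0.1606, 0.0372, 459.0], [0.567, -0.2399, 0.0545, 0.5667, -0.2406, 0.0192, 244.0], [0.5581, -0.2703, 0.0528, 0.5579, -0.2705, 0.0091, 36.0]]
fold y 0.115 maxF 2.1 True tip z 0.074 clock 58.9833
endR [0.0732 0.0755 0.0782]
endL [0.0731 0.0752 0.0778]
near [0.004  0.0064 0.0087]
far [0.0038 0.0063 0.0095]
mid [0.0041 0.0113 0.0561]
```

View pics/f2.png

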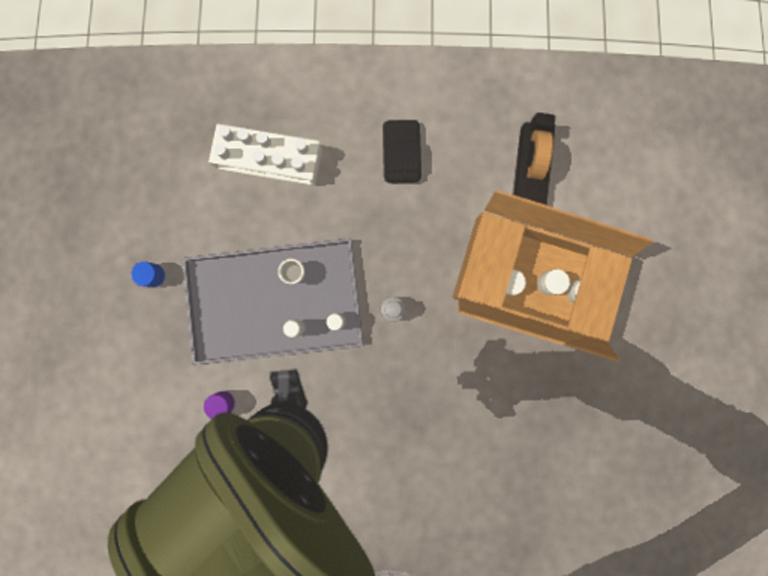

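Both end flaps are flat, around (495,260) and (610,290), and the jars are upright. Next are the long flaps, near first and then far.

```bash
python3 - <<'E'
from fold import *
fold('x',-.065,.075)
heights()
fold('x',.065,.075,along=-.02)
c=heights(); save(c,"f3.png")
E
```

```text
fold x -0.065 maxF 1.4 True tip z 0.079 clock 65.9333
endR [0.0738 0.0765 0.0822]
endL [0.0738 0.0766 0.0821]
near [0.0779 0.0806 0.0829]
far [0.0039 0.0066 0.0093]
mid [0.0052 0.067  0.0826]
fold x 0.065 maxF 1.3 True tip z 0.079 clock 73.375
endR [0.0774 0.0807 0.0832]
endL [0.0771 0.0804 0.0829]
near [0.0783 0.0804 0.0831]
far [0.0779 0.0807 0.0833]
mid [0.0772 0.0805 0.0829]
```

View pics/f3.png

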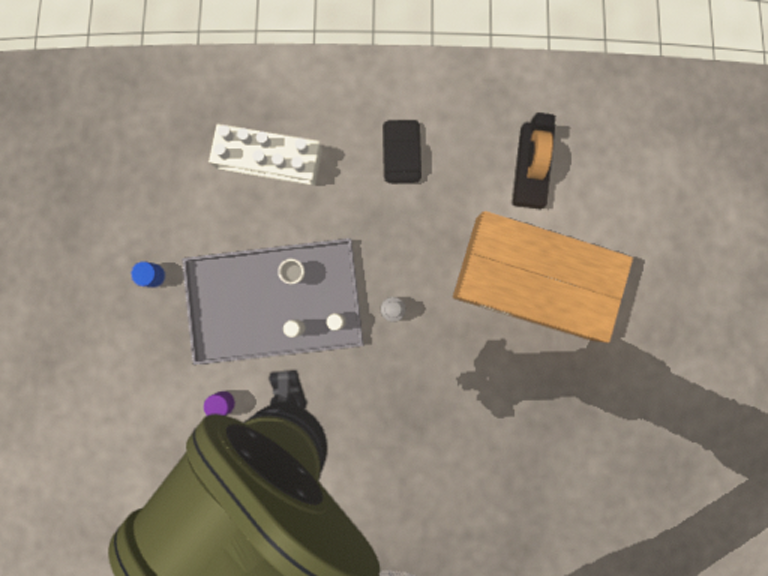

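The carton is closed, with all panels at the same height (corners about 483,212 / 634,257 / 611,342 / 455,297). Last, the weight.

```bash
python3 - <<'E'
from fold import *
c=bot.camera("top"); X=cloud(c); m=(abs(X[...,2]-.08)<.006)&(X[...,1]<-.05)&(X[...,1]>-.4)&(X[...,0]<.72)&(X[...,0]>.4)
m=cv2.morphologyEx(m.astype(np.uint8),cv2.MORPH_OPEN,np.ones((5,5)))>0
r=cv2.minAreaRect(X[m][:,:2].astype(np.float32)); print(r,C0)
T=np.array(r[0])+[.0015,.0005]
if np.hypot(*(T-C0))>.006: T=C0
x,y=.524,.0028
goto(x,y,.2,TR); bot.set_gripper(.06,70); line(x,y,.029,.12); bot.set_gripper(0,70)
s=bot.observe(); print(s["width"],s["gripper_force"])
line(x,y,.24,.15); print(bot.observe()["width"])
goto(T[0],T[1],.2,PSI); line(T[0],T[1],.125,.12); hit=line(T[0],T[1],.1,.03,5)
s=bot.observe(); print(hit,s["ee_pos"],s["width"])
bot.set_gripper(.056); line(T[0],T[1],.25,.15)
c=heights(); save(c,"w.png"); c2=bot.camera("side"); save(c2,"ws.png"); print(bot.observe()["clock"])
X=cloud(c); k=(X[...,2]>.125)&(X[...,1]<-.1)&(X[...,1]>-.35)&(X[...,0]<.7)&(X[...,0]>.45); print(X[k].mean(0),T)
for o in white_objs(c,X): print([float(a) for a in o])
E
```

```text
((0.5728173851966858, -0.2187597155570984), (0.22942101955413818, 0.13079962134361267), 74.26856231689453) [ 0.5755 -0.2196]
0.03627802800220547 69.57028269767761
0.03640273544226463
True [ 0.57428346 -0.21836164  0.10875754] 0.03654383562459125
endR [0.0773 0.0802 0.0835]
endL [0.0771 0.0804 0.083 ]
near [0.0776 0.0803 0.0831]
far [0.0777 0.0804 0.0824]
mid [0.116  0.1397 0.1429]
85.7583
[ 0.57266422 -0.21808903  0.14011762] [ 0.57431739 -0.21825972]
[0.7179, 0.1396, 0.0453, 0.7174, 0.1425, 0.0152, 29.0]
[0.5758, 0.1547, 0.051, 0.5755, 0.154, 0.0191, 85.0]
[0.5719, -0.2111, 0.1176, 0.5733, -0.2183, 0.0177, 85.0]
[0.5022, 0.0861, 0.0703, 0.5022, 0.0862, 0.0112, 100.0]
[0.4911, 0.1487, 0.0703, 0.4911, 0.1488, 0.0115, 103.0]
```

View pics/ws.png

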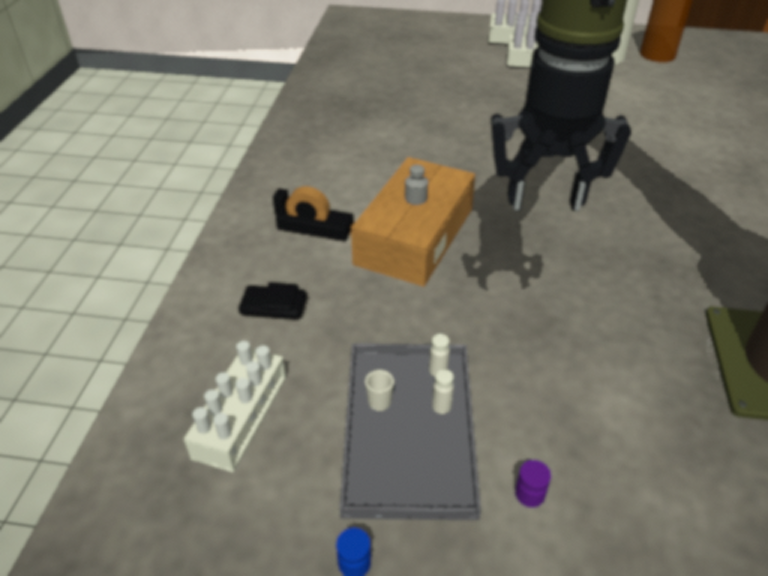

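The weight stands upright in the middle of the closed carton at (417,187). The cup (378,390) and both vials (440,355; 443,392) are in the tray, and the bystanders haven't moved.

```bash
python3 -c "
from station import bot
print(bot.sign_off())"
```

```text
the job is handed in; nothing more can be done
None
```

The job is handed in: all four jars are upright in the closed carton with the weight centred on top, and the cup and both vials are in the tray; one jar was nudged inside the carton, but its last clear view before closing showed it upright.

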